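Load, latch and start the curing unit

TASK

Stand the plaster model squarely in the middle of the curing unit's rubber loading plate, its long side along the unit's short side (pointing away from you), then lock the latch: press the dark steel plunger well down and, while it is down, slide the arched keeper away from you to its stop so that it traps the plunger. Then start the cycle by pressing these keys fully down and letting them up, one at a time, in this order: cross, round, bar, triangle. Leave the square stop key alone and do not disturb the bottle, tub and bowl.

Things in the scene. Friction and masses are not known exactly. Their poses are not given: they have to be found in the camera images.
- unit: fixed low light-grey case 240 x 380 mm, flat deck 60 mm above the bench. Origin: centre of its underside; x points away from the robot (within 0.18 rad), y left along its long side. Loading plate at its left end (+y), latch in the middle, five keys at its right end. A ridge along the back (x = 83 to 113 mm) is 80 mm above the bench; nothing on the case is above 110 mm
- plate_center (a point): centre of the top of the loading plate, a black rubber pad 110 mm (unit x) x 80 mm (unit y), 4 mm proud of the deck; its axes are the unit's
- model: the plaster model, loose, stone-yellow, 0.14 to 0.28 kg: 70 mm long (its x), 44 mm wide (y), flat upright sides to 32 mm height, on top a row of teeth 22 mm wide, up to 50 mm. Origin: centre of its underside. Starts upright on the bench left or right of the unit, long side within 0.6 rad of straight ahead. Either way round will do
- plunger (a joint): how far the plunger is down, m: 0 up, 0.016 bottom stop; spring 4 N at the start, 8 N at the bottom, rises when let go. Dark steel, a dumbbell seen from above, along unit x: nearest the robot a pad 65 x 26 mm, then a low neck 25 mm long, then a lug 18 x 26 mm; tops 30 mm above the deck when up, 14 mm when down
- plunger_pad (a point): where to press: top of the plunger's pad, on its centre line, 18 mm from its end nearest the robot, 20 mm nearer the robot than the keeper's tab at keeper 0. From here the pad runs 47 mm on, under the tab. With shut fingertips one can press here and, keeping it down, drag them away from the robot against the tab to the keeper's stop, then lift; 12 to 14 mm down is best
- keeper (a joint): how far the keeper has slid along unit +x (away from the robot), m: starts at 0 to 0.003, stop at 0.026; friction 1.5 N, stays. Aluminium arch astride the pad, with a cross plate (nose) 16 mm long, underside 20 mm above the deck, starting over the neck. Plunger up: the nose is stopped by the lug at 0.006. Plunger 0.010 or more down: it slides over the lug and traps it at about 0.010
- keeper_tab (a point): middle of the face of the arch's crossbar (the tab) that looks towards the robot, 43 mm above the deck; the crossbar is 46 mm wide (unit y), 8 mm thick, and spans 36 to 50 mm above the deck. Moves with the keeper
- key_cross (a joint): how far the cross key is pressed, m: 0 up, 0.008 fully down; spring 2 N at the start, 5 N fully down
- cross_top (a point): middle of the top of the cross key's cap, seen from above a plus sign 38 mm across with arms 13 mm wide; dark grey like all keys, 16 mm above the deck when up, 8 mm when down. Keys swap places between starts: columns 65 mm apart in unit y, rows 70 mm in unit x, one place empty
- key_round (a joint): how far the round key is pressed, m: 0 up, 0.008 fully down; spring 2 N at the start, 5 N fully down
- round_top (a point): middle of the top of the round key's cap, seen from above a disc 34 mm in diameter; dark grey like all keys, 16 mm above the deck when up, 8 mm when down. Keys swap places between starts: columns 65 mm apart in unit y, rows 70 mm in unit x, one place empty
- key_bar (a joint): how far the bar key is pressed, m: 0 up, 0.008 fully down; spring 2 N at the start, 5 N fully down
- bar_top (a point): middle of the top of the bar key's cap, seen from above a narrow bar 46 mm long across the unit (its y) and 14 mm wide; dark grey like all keys, 16 mm above the deck when up, 8 mm when down. Keys swap places between starts: columns 65 mm apart in unit y, rows 70 mm in unit x, one place empty
- key_triangle (a joint): how far the triangle key is pressed, m: 0 up, 0.008 fully down; spring 2 N at the start, 5 N fully down
- triangle_top (a point): middle of the top of the triangle key's cap, seen from above a three-cornered cap whose corners lie 23 mm from its middle; dark grey like all keys, 16 mm above the deck when up, 8 mm when down. Keys swap places between starts: columns 65 mm apart in unit y, rows 70 mm in unit x, one place empty
- key_square (a joint): how far the square key is pressed, m: 0 up, 0.008 fully down; spring 2 N at the start, 5 N fully down
- square_top (a point): middle of the top of the square key's cap, seen from above a 30 mm square; the STOP key, to be left alone; dark grey like all keys, 16 mm above the deck when up, 8 mm when down. Keys swap places between starts: columns 65 mm apart in unit y, rows 70 mm in unit x, one place empty
- bottle: bystander: brown glass bottle, 60 mm in diameter, 160 mm tall, loose, upright. Origin: centre of its underside
- tub: bystander: white powder tub with a grey cap, 76 mm in diameter, 110 mm tall, loose, upright. Origin: centre of its underside
- bowl: bystander: black rubber mixing bowl, 96 mm across the rim, 55 mm high, loose. Origin: centre of its underside

How it is judged:
On the way, in this order (a step that is already met when the one before it is completed fails the run):
1. the plaster model stands squarely on the loading plate, let go (horizontal distance between model and plate_center below 0.015 m and z of model in the frame of plate_center between -0.004 and 0.004 m and angle between the x axis of model and the x axis of unit, either way round below 0.26 rad and angle between model's own z axis and vertical below 0.1 rad and contact force between the fingers and model below 0.05 N and linear speed of model below 0.02 m/s), for 0.2 s.
2. the plunger is down and trapped by the keeper, with nothing pressing on it (value of joint keeper above 0.018 m and value of joint plunger above 0.0085 m and contact force between the fingers and unit below 0.3 N), for 0.2 s.
3. the cross key is pressed fully down, alone (value of joint key_cross above 0.006 m and value of joint each of key_round, key_bar, key_triangle, key_square below 0.003 m), for 0.05 s.
4. the round key is pressed fully down, alone (value of joint key_round above 0.006 m and value of joint each of key_cross, key_bar, key_triangle, key_square below 0.003 m), for 0.05 s.
5. the bar key is pressed fully down, alone (value of joint key_bar above 0.006 m and value of joint each of key_cross, key_round, key_triangle, key_square below 0.003 m), for 0.05 s.
6. the triangle key is pressed fully down, alone (value of joint key_triangle above 0.006 m and value of joint each of key_cross, key_round, key_bar, key_square below 0.003 m), for 0.05 s.
At the end, for the whole second after the job is handed in: Model upright, at rest on the plate, within 15 mm of its centre and 15 degrees of the unit's x (either way round); keeper slid 18 mm or more, plunger held down 8.5 mm or more; all keys up (under 2 mm); bottle, tub and bowl upright, within 20 mm of their starts (horizontal distance between model and plate_center below 0.015 m and z of model in the frame of plate_center between -0.004 and 0.004 m and angle between the x axis of model and the x axis of unit, either way round below 0.26 rad and angle between model's own z axis and vertical below 0.1 rad and linear speed of model below 0.01 m/s and value of joint keeper above 0.018 m and value of joint plunger above 0.0085 m and value of joint each of key_cross, key_round, key_bar, key_triangle, key_square below 0.002 m and distance of each of bottle, tub, bowl from where it was at the start of the episode below 0.02 m and angle between each of bottle, tub, bowl's own z axis and vertical below 0.2 rad); the robot touches nothing.
It fails at once if the bottle, tub or bowl is pushed more than 20 mm or tipped (distance of any of bottle, tub, bowl from where it was at the start of the episode above 0.02 m or angle between any of bottle, tub, bowl's own z axis and vertical above 0.2 rad).
It fails at once if the square (stop) key is pressed (value of joint key_square above 0.003 m).
It fails at once if two keys are pressed together (value of joint each of key_cross, key_round above 0.004 m or value of joint each of key_cross, key_bar above 0.004 m or value of joint each of key_cross, key_triangle above 0.004 m or value of joint each of key_round, key_bar above 0.004 m or value of joint each of key_round, key_triangle above 0.004 m or value of joint each of key_bar, key_triangle above 0.004 m).
It fails at once if a key is pressed before the latch is locked (value of joint any of key_cross, key_round, key_bar, key_triangle, key_square above 0.004 m and not (value of joint keeper above 0.018 m and value of joint plunger above 0.0085 m)).
It fails at once if the plunger is pushed down before the model is on the plate (value of joint plunger above 0.008 m and horizontal distance between model and plate_center above 0.05 m).
It also fails if it takes over 67 s, if anything falls off the work surface, if the arm or the gripper's body presses on something with over 40 N, if the wrist force passes 120 N, or if a joint passes its speed limit or range.

ROBOT

A 6-joint arm with a two-finger parallel gripper is mounted at the origin on the work surface. World frame = base frame: x ahead of the robot, y to its left, z up, the work surface at z = 0. Lengths are in m, angles in rad, forces in N, time in s.
With the tool pointing down it reaches from about 0.35 to 0.85 m from the base axis. Payload 8.1 kg.
Tool frame: the origin (TCP) lies midway between the tips of the shut fingers; the grasp point (between the pads) lies bot.hold_point_z behind it (bot.hold_point_z is the distance from the TCP to the grasp point, in m); y points along the fingers, x is the direction in which the jaws open and shut, and the axes are right-handed (so a half turn about y gives the same grasp; the last joint's range is limited). The gripper opens to 85 mm and grips with 20 to 120 N. Pads are 22 mm wide; open, the fingers measure 114 mm over their backs; the gripper's body (76 mm by 85 mm) begins 54 mm behind the grasp point. The pads swing forward as they close: fully open they stand 13 mm farther back than shut.
Start: joints at [-1.319, 0.13, 1.488, -0, 1.523, -0.085], TCP at [0.198, -0.566, 0.231] pointing down, gripper open.
Joint ranges: [-2.96, 2.96], [-0.89, 2.26], [0.02, 2.5], [-1.34, 4.48], [0, 2.73], [-2.66, 2.66]. Speed limits (rad/s): [2.39, 2.39, 2.79, 3.14, 3.14, 3.14].

INTERFACE

Orientations are given as a rotation vector (axis times angle).
In Python, from bench import bot, viewer gives the robot as it stands.
- The arm moves only by the shell command python3 -m pendant 'ROWS' [FORCE]. ROWS is a JSON object of lists of equal length, an entry for each row: "xyz": the shift along the world's x, y, z in cm, a list of three; "spin": the turn about the world's z in degrees; "claw": the opening, from 0 (shut) to 1 (fully open). In form: {"xyz": [[x, y, z], ...], "spin": [spin, ...], "claw": [claw, ...]}. A call has 1 to 20 rows; each row shifts and turns the commanded pose from where the row before left it; what a row does not reach is not made up. A row lasts 1/10 s, in which the tool goes at most 50 mm and 8.59 degrees, less where a joint would pass 70% of its speed; a pose out of reach is approached as far as the arm can. A call with a gripper value outside its range is refused whole. The fingers move at their own pace and stop on an object; FORCE is the grip in N (left out, the last holds). Time passes only in rows, so rows that do not move let the fingers close. It gives the time, the measured TCP pose, the force and the opening at its end, in the units of the state.
- bot.observe(): the state, without advancing time (a new reading comes with each control period).
- viewer.camera(name): name is "scene" or "top" or "wrist"; returns the picture (480x640x3 uint8, red, green, blue); there is no depth.
- viewer.camera_params(name): a dict with "fx", "fy", "cx", "cy" (pixels), "k1" (the pictures are not rectified: a ray, as slopes to the right and down, at radius r is drawn at 1 + k1 r^2 times it, then the intrinsics apply), "rvec" (rotation vector, rad) and "tvec" (3), from world to camera coordinates, as OpenCV has them; the wrist camera has in their place "T_tool_cam" (4x4, takes a point from camera to tool coordinates, whose origin is the TCP and whose axes are the tool frame's). Camera axes: x right, y down, z forward; pixel columns grow to the right and rows downward; lengths in m; the calibration is good to about 2 mm. A picture is of the moment at which its call begins: read the wrist's pose just before it. camera_params takes no time and is no camera call.
- bot.job_done(): hands the job in, once; it reports no verdict.
Trained networks look in the newest picture that a camera, given by its name, has taken for a name from the list of things; names that differ only in an ending like _2 or _b are one class to them, and where a whole thing is asked for, a point or a joint stands for the part that bears it (a point fixed in the world has none). Each returns a list of dicts, best first, with "p" (0 to 1); they miss things now and then, are a little off and sometimes report something else, mostly with a low value. They report only what shows in the picture. A call takes as long as a camera call.
- viewer.recognise(label, camera): "position" ([row, column] in pixels, amid what is visible of it).
- viewer.pinpoint(label, camera): "position" ([row, column] in pixels: a listed point, or the origin of a listed thing).
The state is a dict: "time": time; "joints": joint angles; "joint_velocities": joint speeds; "joint_torque": joint torques, N m; "tool_pos": TCP position; "tool_rot": TCP orientation; "wrist_force": force on the tool from outside, world axes, zero at the start; "wrist_torque": the same for the moment, N m; "finger_gap": finger opening in m.
Only numpy, scipy, OpenCV 4.12 (cv2) and the standard library are available. Lean on these libraries where they do the work, as an engineer would, in place of code of your own. Each camera call takes 0.05 s, during which the arm holds its last target.

## Working session

There is one attempt and no reset: what is moved stays moved. The work goes in short steps, Python scripts to look and compute and a shell command to move; the robot and the scene stay as the last step left them, time stands still between calls to the robot, and variables do not carry over. Pictures are saved under pics/ and viewed, and the job is handed in when it is done.

```bash
ls; mkdir -p pics
python3 - <<'E'
from bench import bot, viewer
import cv2
print(bot.observe(), bot.hold_point_z)
for n in("scene","top","wrist"):
    im=viewer.camera(n); cv2.imwrite(f"pics/{n}0.png",im[:,:,::-1]); print(n,viewer.camera_params(n))
E
```

```text
pics
{'time': 0.0, 'joints': array([-1.31938531e+00,  1.31151417e-01,  1.48931517e+00, -3.27714881e-05,
        1.52297881e+00, -8.53909143e-02]), 'joint_velocities': array([-8.95029654e-04,  1.46641259e-05,  8.02919460e-04, -1.02571969e-03,
        2.75936762e-04, -9.25734135e-04]), 'joint_torque': array([ 1.21492511e-03, -5.69396281e+01, -5.00548053e+01, -1.23489172e-04,
        1.48564309e-02,  2.23206814e-05]), 'tool_pos': array([ 0.19815785, -0.5657422 ,  0.23023054]), 'tool_rot': array([-1.3487165 ,  0.95863375, -0.95625853]), 'wrist_force': array([-0.3130013 ,  0.50301224,  0.25725197]), 'wrist_torque': array([0.0086559 , 0.00990054, 0.02767887]), 'finger_gap': 0.08529808714823653} 0.0187
scene {'fx': 533.7696680495491, 'fy': 533.7696680495491, 'cx': 315.58149611209626, 'cy': 242.21104636979112, 'k1': -0.12674041586010146, 'rvec': array([ 1.15922142,  2.16444698, -1.13868889]), 'tvec': array([ 0.29156365, -0.18711345,  1.51382051])}
top {'fx': 475.30487771623655, 'fy': 475.30487771623655, 'cx': 313.238625000048, 'cy': 245.99608055454016, 'k1': -0.04049891670951878, 'rvec': array([ 2.15996127, -2.17877234,  0.09199817]), 'tvec': array([-0.00601268,  0.53168283,  0.98616546])}
wrist {'fx': 362.8232474562041, 'fy': 362.8232474562041, 'cx': 318.0769663111281, 'cy': 246.0603032021918, 'k1': -0.004153999621533672, 'T_tool_cam': array([[ 9.99999861e-01, -2.56066444e-04, -4.61012328e-04,
         8.67193341e-04],
       [ 3.69148275e-04, -2.84404069e-01,  9.58704433e-01,
        -1.42232708e-01],
       [-3.76605816e-04, -9.58704470e-01, -2.84403935e-01,
         7.18581660e-02],
       [ 0.00000000e+00,  0.00000000e+00,  0.00000000e+00,
         1.00000000e+00]])}
```

View pics/top0.png

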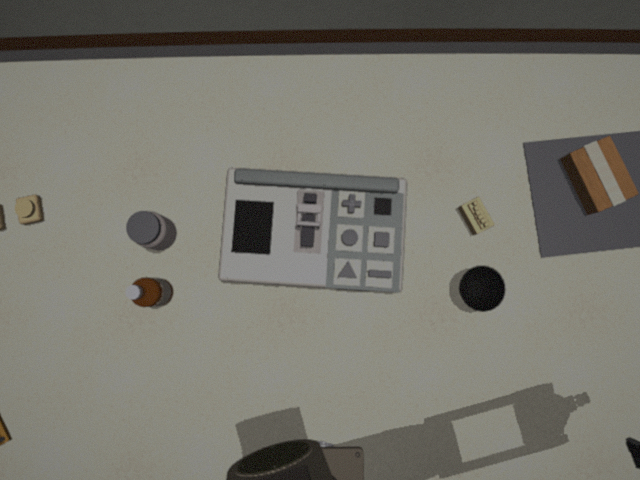

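View pics/scene0.png

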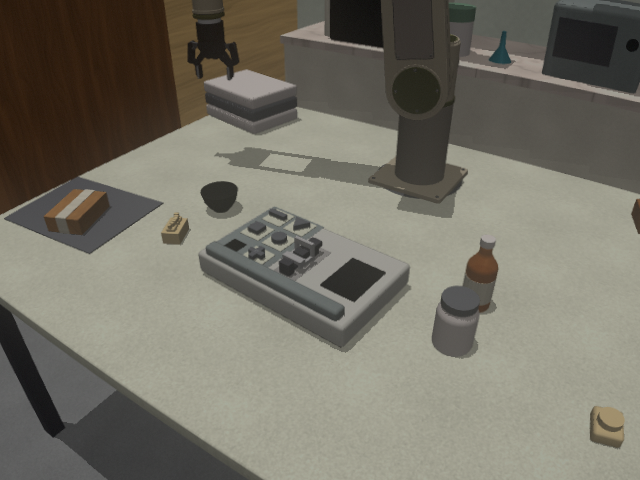

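View pics/wrist0.png

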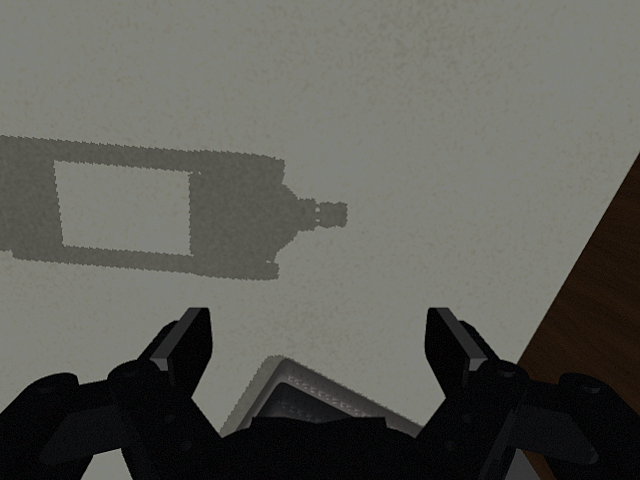

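```bash
cat > h.py <<'E'
from bench import bot, viewer
import numpy as np, cv2
from scipy.spatial.transform import Rotation as R
from scipy.optimize import least_squares
def cam(n, st=None):
    p=viewer.camera_params(n)
    if n=="wrist":
        st=st or bot.observe()
        T=np.eye(4);T[:3,:3]=R.from_rotvec(st["tool_rot"]).as_matrix();T[:3,3]=st["tool_pos"]
        W=np.linalg.inv(T@p["T_tool_cam"])
    else:
        W=np.eye(4);W[:3,:3]=R.from_rotvec(p["rvec"]).as_matrix();W[:3,3]=p["tvec"]
    return p,W
def proj(c,P):
    p,W=c; q=np.atleast_2d(P)@W[:3,:3].T+W[:3,3]; s=q[:,:2]/q[:,2:]
    s=s*(1+p["k1"]*(s**2).sum(1,keepdims=True))
    return np.c_[p["cy"]+p["fy"]*s[:,1],p["cx"]+p["fx"]*s[:,0]]   # row,col
def ray(c,rc):
    p,W=c
    K=np.array([[p["fx"],0,p["cx"]],[0,p["fy"],p["cy"]],[0,0,1.]])
    s=cv2.undistortPoints(np.array([[[rc[1],rc[0]]]],float),K,np.array([p["k1"],0,0,0.]))[0,0]
    d=W[:3,:3].T@np.r_[s,1]; return -W[:3,:3].T@W[:3,3], d/np.linalg.norm(d)
def onz(c,rc,z):
    o,d=ray(c,rc); return o+d*(z-o[2])/d[2]
def tri(obs):
    A=0;b=0
    for c,rc in obs:
        o,d=ray(c,rc);M=np.eye(3)-np.outer(d,d);A=A+M;b=b+M@o
    X=np.linalg.solve(A,b); return X,[np.linalg.norm(proj(c,X)[0]-rc) for c,rc in obs]
E
python3 - <<'E'
from h import *
import json
ct,cs=cam("top"),cam("scene")
viewer.camera("top");viewer.camera("scene")
D={}
for l in ["model","plate_center","plunger_pad","keeper_tab","cross_top","round_top","bar_top","triangle_top","square_top","unit","bottle","tub","bowl"]:
    a=viewer.pinpoint(l,"top");b=viewer.pinpoint(l,"scene")
    f=lambda L:[(np.round(x["position"],1).tolist(),round(x["p"],2)) for x in L[:2]]
    print(l,f(a),f(b))
    if a and b:
        X,e=tri([(ct,a[0]["position"]),(cs,b[0]["position"])]);print("   ",X.round(4),np.round(e,1))
        D[l]=[list(map(float,a[0]["position"])),list(map(float,b[0]["position"]))]
json.dump(D,open("d0.json","w"))
print(bot.observe()["time"])
E
```

```text
model [([214.7, 469.7], 0.68)] [([236.5, 175.2], 0.97)]
    [ 0.5996 -0.3542  0.0014] [0. 0.]
plate_center [([230.6, 252.5], 0.72), ([235.9, 308.1], 0.2)] [([277.7, 351.7], 0.76), ([279.3, 303.4], 0.55)]
    [0.5625 0.1135 0.0564] [0.6 0.6]
plunger_pad [([236.3, 308.9], 0.71)] [([242.0, 311.1], 0.75)]
    [ 5.437e-01 -2.000e-04  8.770e-02] [1.4 1.4]
keeper_tab [([222.3, 306.3], 0.59), ([232.7, 158.3], 0.5)] [([240.7, 305.0], 0.74)]
    [0.5695 0.0037 0.1072] [1.1 1.1]
cross_top [([270.9, 346.0], 0.74), ([203.0, 352.9], 0.54)] [([250.1, 257.0], 0.59), ([234.8, 279.7], 0.26)]
    [ 5.079e-01 -1.167e-01 -2.000e-04] [21.1 20. ]
round_top [([239.7, 347.7], 0.73)] [([237.6, 281.0], 0.58), ([243.7, 310.5], 0.49)]
    [ 0.5392 -0.0802  0.0662] [0.7 0.7]
bar_top [([271.8, 382.6], 0.47)] [([212.6, 277.6], 0.63)]
    [ 0.4706 -0.1459  0.0724] [2.7 2.4]
triangle_top [([270.9, 378.5], 0.64), ([269.4, 346.2], 0.48)] [([221.1, 298.2], 0.54)]
    [ 0.462  -0.1209  0.0568] [13.2 11.8]
square_top [([238.8, 382.0], 0.57), ([202.0, 351.8], 0.41)] [([223.6, 255.6], 0.44), ([237.3, 174.0], 0.38)]
    [ 0.5393 -0.1489  0.0778] [0.6 0.5]
unit [([231.6, 313.7], 0.79), ([202.5, 351.8], 0.19)] [([279.6, 302.0], 0.57)]
    [ 0.5645 -0.0099 -0.0013] [1. 1.]
bottle [([288.2, 161.6], 0.94)] [([300.3, 471.9], 0.98)]
    [0.4432 0.3208 0.0084] [1.5 1.6]
tub [([231.7, 157.4], 0.74)] [([341.7, 448.4], 0.72)]
    [0.5692 0.3289 0.0039] [1.2 1.3]
bowl [([288.4, 470.9], 0.96)] []
1.55
```

Run:
```python
from h import *
im=viewer.camera("top")[:,:,::-1]
a=cv2.resize(im[185:245,440:520],None,fx=7,fy=7,interpolation=cv2.INTER_CUBIC)
b=cv2.resize(im[160:300,210:415],(800,546),interpolation=cv2.INTER_CUBIC)
cv2.imwrite("pics/a1.png",a);cv2.imwrite("pics/b1.png",b)
st=bot.observe();M=R.from_rotvec(st["tool_rot"]).as_matrix();print(M.round(3))
```

```text
[[ 0.33  -0.     0.944]
 [-0.944  0.     0.33 ]
 [-0.    -1.    -0.   ]]
```

View pics/a1.png

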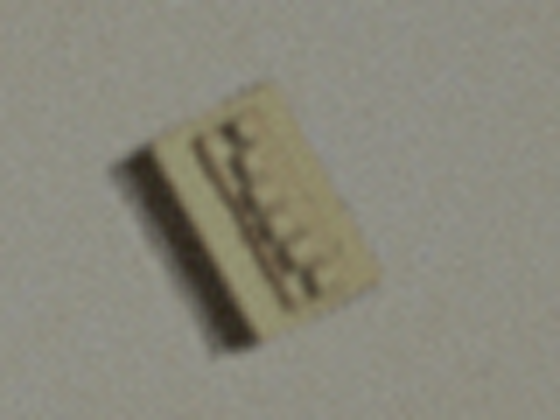

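View pics/b1.png

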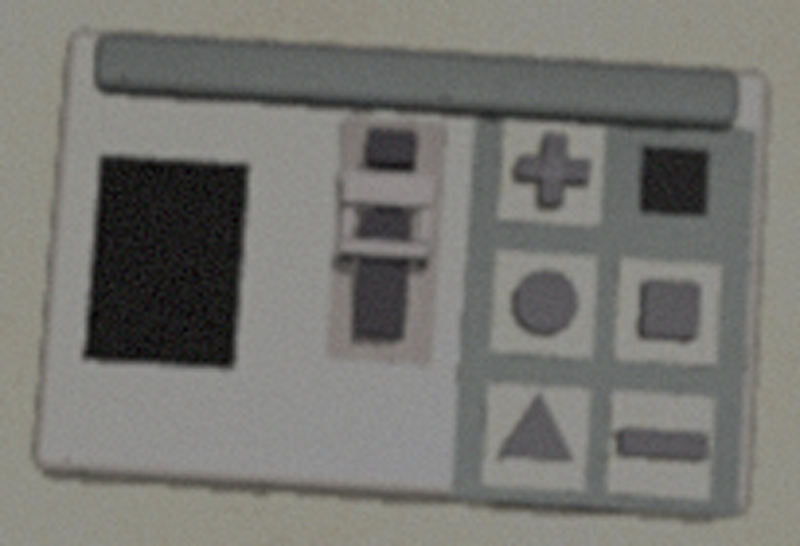

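```bash
python3 -m pendant '{"xyz":[[3.6,1.9,0],[3.6,1.9,0],[3.6,1.9,0],[3.6,1.9,0],[3.6,1.9,0],[3.6,1.9,0],[3.6,1.9,0],[3.6,1.9,0],[3.6,1.9,0],[3.6,1.9,0],[3.6,1.9,0],[0,0,0],[0,0,0]],"spin":[1,1,1,1,1,1,1,0,0,0,0,0,0],"claw":[1,1,1,1,1,1,1,1,1,1,1,1,1]}'
python3 - <<'E'
from h import *
st=bot.observe();c=cam("wrist",st)
im=viewer.camera("wrist");cv2.imwrite("pics/w1.png",im[:,:,::-1])
print(st["tool_pos"],st["joints"].round(2),st["time"])
for l in ("model","unit","bowl"):
  for x in viewer.pinpoint(l,"wrist")[:2]: print(l,x["position"],x["p"],onz(c,x["position"],0))
ct=cam("top")
P=[onz(ct,(185+r/7,440+q/7),.032) for r,q in((145,150),(345,255),(275,380),(85,270))]
print(np.mean(P,0),[np.degrees(np.arctan2(*(P[i]-P[j])[1::-1])) for i,j in((0,1),(3,2))])
E
```

```text
time: 2.9
tool_pos: [0.5949, -0.3565, 0.2307]
tool_rot: [-1.393, 0.864, -0.863]
wrist_force: [0.2, -0.4, 0.3]
finger_gap: 0.0853
[ 0.59487957 -0.35647002  0.23068185] [-0.61  0.39  1.19 -0.    1.57  0.5 ] 2.9
model [212.3, 319.5] 0.6 [ 0.5937254  -0.35925048  0.        ]
model [179.1, 55.1] 0.23 [ 5.04729535e-01 -1.02503608e-01 -5.55111512e-17]
bowl [328.4, 256.5] 0.78 [ 0.4401245  -0.35472443  0.        ]
[ 0.59335609 -0.36129036  0.032     ] [np.float64(25.676730700365294), np.float64(27.920634396971277)]
```

View pics/w1.png

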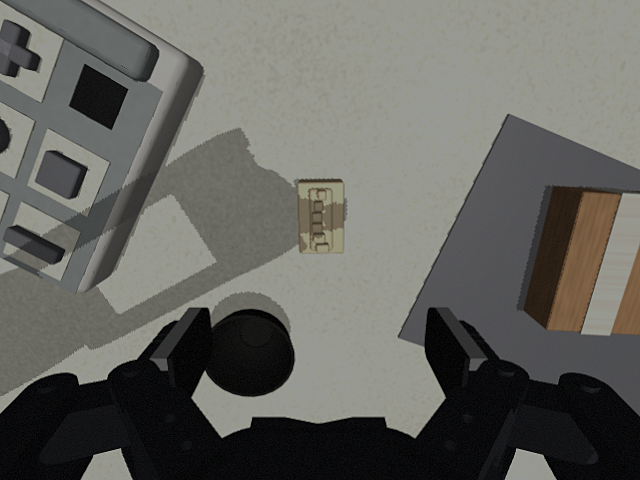

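Run:
```python
from h import *
st=bot.observe();c=cam("wrist",st)
im=cv2.imread("pics/w1.png")
cv2.imwrite("pics/w1c.png",cv2.resize(im[165:270,275:370],None,fx=5.5,fy=5.5,interpolation=cv2.INTER_CUBIC))
P=[onz(c,q,.032) for q in((181,299),(181,344.5),(253,300.5),(253,343))]
print(np.mean(P,0),P)
for i,j in((0,2),(1,3)):
  d=P[i]-P[j];print(np.degrees(np.arctan2(d[1],d[0])),np.linalg.norm(d))
for i,j in((0,1),(2,3)): print(np.linalg.norm(P[i]-P[j]))
```

```text
[ 0.5937721  -0.36274047  0.032     ] [array([ 0.61597599, -0.32805759,  0.032     ]), array([ 0.63470903, -0.36614567,  0.032     ]), array([ 0.55293514, -0.35953964,  0.032     ]), array([ 0.57146825, -0.39721895,  0.032     ])]
26.53714520844987 0.07046466154201775
26.16713846085303 0.07046236709398106
0.04244560009566902
0.04199055440024779
```

View pics/w1c.png

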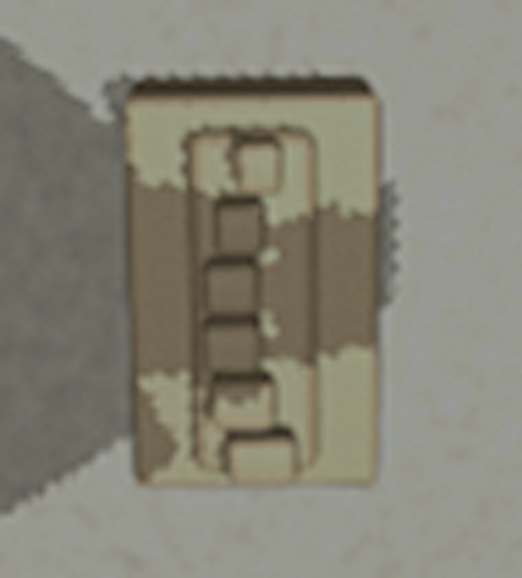

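```bash
python3 -m pendant '{"xyz":[[-0.1,-0.2,-4],[0,-0.25,-4],[0,0,-4],[0,0,-4],[0,0,-4],[0,0,-1.7],[0,0,-1],[0,0,0],[0,0,0],[0,0,0],[0,0,0],[0,0,0],[0,0,0],[0,0,0],[0,0,0]],"spin":[0,0,0,0,0,0,0,0,0,0,0,0,0,0,0],"claw":[1,1,1,1,1,1,1,1,0,0,0,0,0,0,0]}' 40
python3 - <<'E'
from h import *
cv2.imwrite("pics/s2.png",viewer.camera("scene")[:,:,::-1]);cv2.imwrite("pics/w2.png",viewer.camera("wrist")[:,:,::-1])
print(bot.observe()["finger_gap"])
E
```

```text
time: 4.6
tool_pos: [0.5946, -0.3625, 0.0067]
tool_rot: [-1.392, 0.862, -0.867]
wrist_force: [-0.2, 1.4, 7.3]
finger_gap: 0.0432
0.0431009065174851
```

View pics/w2.png

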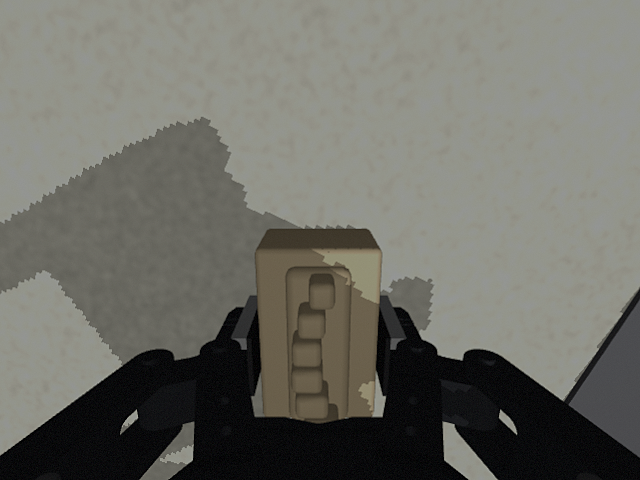

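View pics/s2.png

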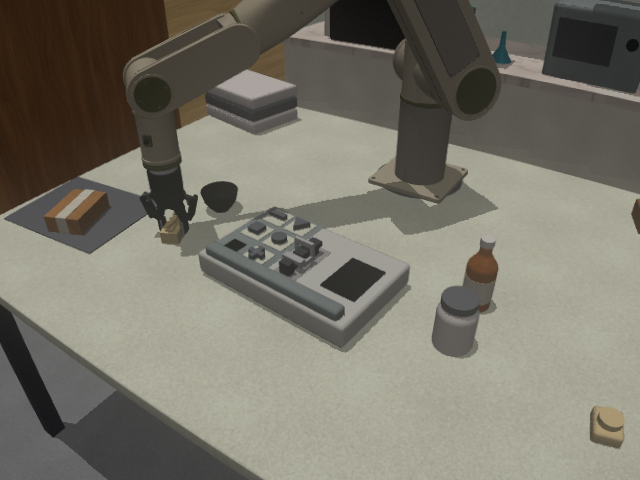

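Run:
```python
from h import *
c=cam("top");f=lambda r,q,z:onz(c,(160+(r+.5)/3.9-.5,210+(q+.5)/3.902-.5),z)
P=np.array([f(*x,.064) for x in((157,100),(163,248),(367,233),(356,84))]);print("plate",P.mean(0),P.round(4).tolist())
for i,j in((0,3),(1,2),):
  d=P[i]-P[j];print("x yaw",np.degrees(np.arctan2(d[1],d[0])),np.linalg.norm(d))
for i,j in((0,1),(3,2)):
  d=P[i]-P[j];print("y yaw",np.degrees(np.arctan2(-d[0],d[1])),np.linalg.norm(d))
for n,r,q in(("cross",170,551),("round",301,544),("tri",435,537),("sq",310,668),("bar",443,661)):print(n,f(r,q,.076))
P=[f(*x,.08) for x in((45,97),(80,737))]
d=P[0]-P[1];print("ridge yaw",np.degrees(np.arctan2(-d[0],d[1])))
```

```text
plate [0.56965502 0.11419184 0.064     ] [[0.6252, 0.1496, 0.064], [0.6211, 0.071, 0.064], [0.5129, 0.0789, 0.064], [0.5194, 0.1572, 0.064]]
x yaw -4.114251201119568 0.10614987152693232
x yaw -4.162083748128561 0.10855601931263499
y yaw -2.976251295430654 0.07871869960278653
y yaw -4.728429411099194 0.07861706347985195
cross [ 0.61358085 -0.08831385  0.076     ]
round [ 0.54480987 -0.08358896  0.076     ]
tri [ 0.47542151 -0.07893399  0.076     ]
sq [ 0.5395335  -0.14772993  0.076     ]
bar [ 0.47072719 -0.14266391  0.076     ]
ridge yaw -3.7908555737229372
```

```bash
python3 -m pendant '{"xyz":[[0,0,2],[0,0,4],[0,0,4.5],[0,0,4.5],[0,0,4.5],[0,1,3],[-1.4,4.6,0],[-1.4,4.6,0],[-1.4,4.6,0],[-1.4,4.6,0],[-1.4,4.6,0],[-1.4,4.6,0],[-1.4,4.6,0],[-1.4,4.6,0],[-1.4,4.6,0],[-1.4,4.6,0],[0,0,0],[0,0,0]],"spin":[0,0,0,0,0,0,-3,-3,-3,-3,-3,-3,-3,-3,-3,-3,0,0],"claw":[0,0,0,0,0,0,0,0,0,0,0,0,0,0,0,0,0,0]}'
cat > look.py <<'E'
import sys
from h import *
n=sys.argv[1]
st=bot.observe();c=cam("wrist",st)
cv2.imwrite(f"pics/{n}.png",viewer.camera("wrist")[:,:,::-1])
np.savez(f"{n}.npz",pos=st["tool_pos"],rot=st["tool_rot"])
print(st["tool_pos"].round(4),st["tool_rot"].round(4),st["finger_gap"],st["joints"].round(2),st["time"])
for l in sys.argv[2:]:
  l,z=l.split(":")
  for x in viewer.pinpoint(l,"wrist")[:2]: print(l,np.round(x["position"],1),round(x["p"],2),onz(c,x["position"],float(z)).round(4))
E
python3 look.py w3 plate_center:.064 unit:0 plunger_pad:.09 keeper_tab:.103
```

```text
time: 6.5
tool_pos: [0.453, 0.1092, 0.2297]
tool_rot: [-1.179, 1.253, -1.254]
wrist_force: [1.2, -1.0, -1.9]
finger_gap: 0.0433
[0.453  0.1092 0.2297] [-1.1793  1.253  -1.2545] 0.04333499092624509 [ 0.13 -0.24  1.85 -0.    1.53  1.76] 6.5
plate_center [ 76.8 295.1] 0.86 [0.5722 0.119  0.064 ]
unit [ 86.  433.5] 0.8 [ 0.5661 -0.0081  0.    ]
plunger_pad [100.2 456. ] 0.67 [0.5456 0.0025 0.09  ]
plunger_pad [ 66.9 465.1] 0.35 [ 0.5674 -0.003   0.09  ]
keeper_tab [ 68.6 464.4] 0.81 [0.5644 0.0024 0.103 ]
```

View pics/w3.png

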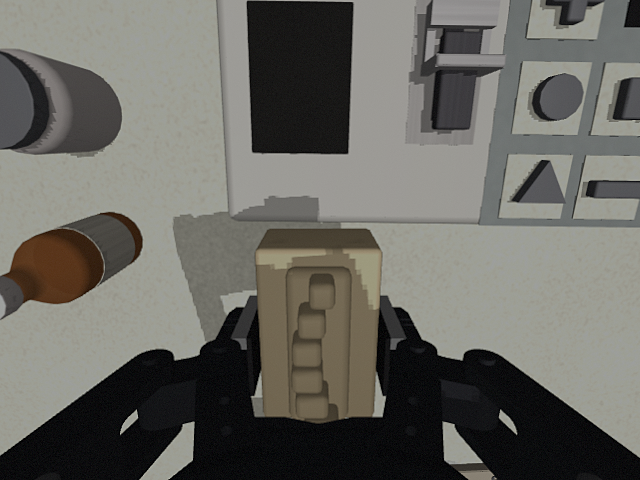

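```bash
python3 - <<'E'
from h import *
def fit(n,P4):
    d=np.load(n+".npz");c=cam("wrist",{"tool_pos":d["pos"],"tool_rot":d["rot"]})
    P=np.array([onz(c,q,.064) for q in P4]);print(P.mean(0))
    for i,j in((0,3),(1,2)):
      e=P[i]-P[j];print("x",np.degrees(np.arctan2(e[1],e[0])),np.linalg.norm(e))
    for i,j in((0,1),(3,2)):
      e=P[i]-P[j];print("y",np.degrees(np.arctan2(-e[0],e[1])),np.linalg.norm(e))
    return c
c=fit("w3",[(1,247),(2.5,354.5),(154,349.5),(152.5,251)])
for n,r,q,z in(("pad near end",130,453,.09),("tab L",66,426,.103),("tab R",67,503,.103),("round",96,558,.076)):print(n,onz(c,(r,q),z))
d=R.from_rotvec(np.load("w3.npz")["rot"]).as_matrix();print(d.round(3),np.degrees(np.arctan2(d[1,2],d[0,2])))
E
python3 - <<'E'
import cv2
im=cv2.imread("pics/w3.png");cv2.imwrite("pics/w3c.png",cv2.resize(im[0:230,220:510],None,fx=2.6,fy=2.6,interpolation=cv2.INTER_CUBIC))
E
```

```text
[0.5686     0.11500279 0.064     ]
x -4.90759849904205 0.1086296714247813
x -4.064298608799506 0.1088192587431737
y -4.2176502505806335 0.07948025060325913
y -4.35691411915695 0.08107981614981648
pad near end [0.52507529 0.00374258 0.09      ]
tab L [0.56754669 0.02833532 0.103     ]
tab R [ 0.56382341 -0.02366861  0.103     ]
round [ 0.54504434 -0.07990486  0.076     ]
[[-0.061  0.001  0.998]
 [-0.998 -0.    -0.061]
 [ 0.    -1.     0.001]] -3.4833130294419723
```

View pics/w3c.png

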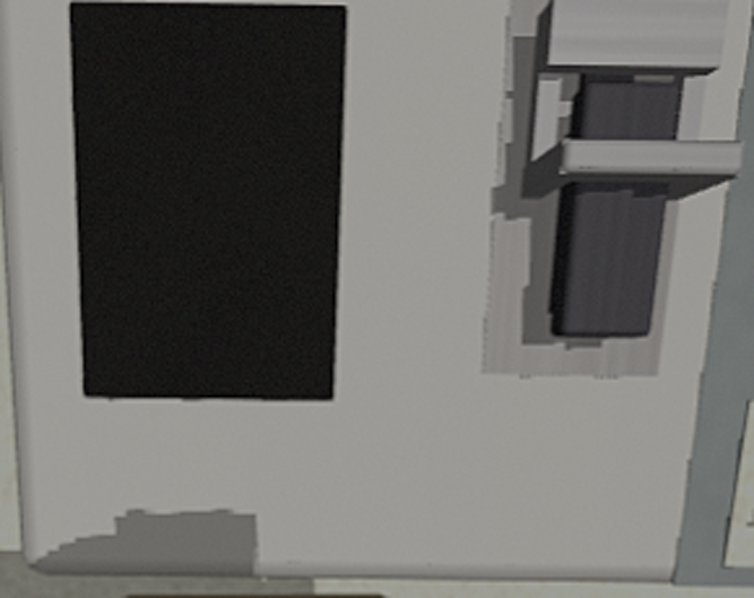

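```bash
python3 -m pendant '{"xyz":[[4,0.2,0],[4,0.2,0],[3.6,0.1,-1],[0,0,-4],[0,0,-4],[0,0,-4],[0,0,-1.5],[0,0,-0.5],[0,0,0],[0,0,0]],"spin":[-0.7,0,0,0,0,0,0,0,0,0],"claw":[0,0,0,0,0,0,0,0,0,0]}' 
python3 look.py w4
python3 - <<'E'
from h import *
cv2.imwrite("pics/s4.png",viewer.camera("scene")[:,:,::-1][200:400,180:480].repeat(2,0).repeat(2,1))
E
```

```text
time: 7.75
tool_pos: [0.5712, 0.1132, 0.082]
tool_rot: [-1.168, 1.263, -1.267]
wrist_force: [0.0, -0.7, -1.9]
finger_gap: 0.043
[0.5712 0.1132 0.082 ] [-1.1684  1.2631 -1.2672] 0.04301657789379006 [0.11 0.2  1.69 0.   1.25 1.76] 7.75
```

View pics/s4.png

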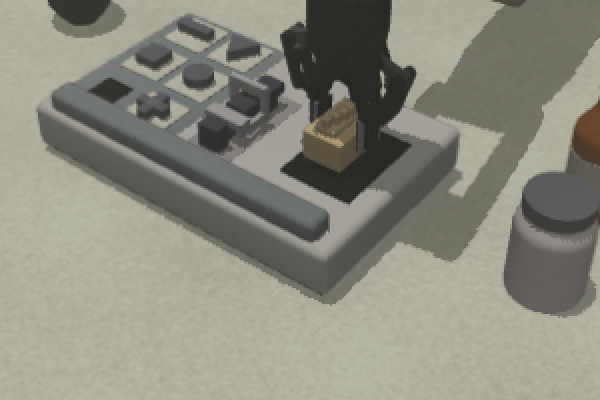

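View pics/w4.png

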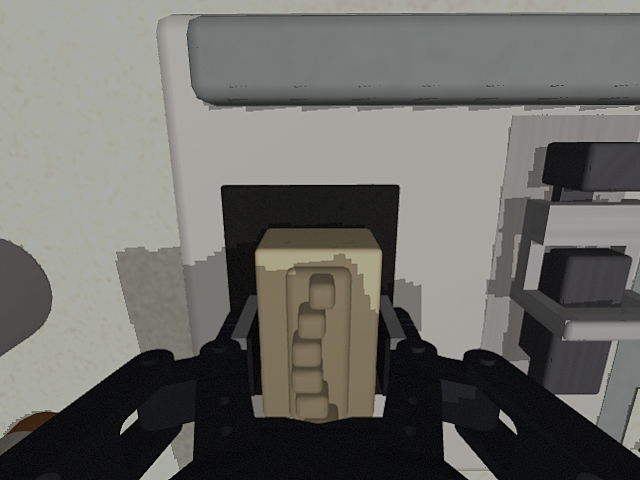

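Run:
```python
from h import *
d=np.load("w4.npz");c=cam("wrist",{"tool_pos":d["pos"],"tool_rot":d["rot"]})
M=R.from_rotvec(d["rot"]).as_matrix()
for q,z in(((185.5,222),.064),((185.5,399),.064),((185.5,310.5),.064),((248,257),.0433),((248,381),.0433)):
  X=onz(c,q,z if z==.064 else d["pos"][2]-.0067+.032);print(X.round(4),(M.T@(X-d["pos"])).round(4))
```

```text
[0.6267 0.1503 0.064 ] [-0.0413  0.0182  0.0524]
[0.6207 0.0728 0.064 ] [0.0365 0.0181 0.0524]
[0.6237 0.1115 0.064 ] [-0.0024  0.0182  0.0524]
[0.6093 0.1299 0.1073] [-0.0197 -0.0251  0.0368]
[0.6061 0.0883 0.1073] [ 0.0221 -0.0252  0.0368]
```

```bash
python3 -m pendant '{"xyz":[[-0.35,0.25,0],[0,0,-0.5],[0,0,-0.4],[0,0,-0.2],[0,0,0],[0,0,0]],"spin":[0,0,0,0,0,0],"claw":[0,0,0,0,0,0]}'; python3 look.py w5
```

```text
time: 8.45
tool_pos: [0.5659, 0.116, 0.0705]
tool_rot: [-1.172, 1.265, -1.265]
wrist_force: [-11.4, -0.5, 18.6]
finger_gap: 0.0434
[0.5659 0.116  0.0705] [-1.1717  1.2653 -1.2652] 0.0434373253078344 [0.11 0.2  1.71 0.   1.23 1.76] 8.45
```

View pics/w5.png

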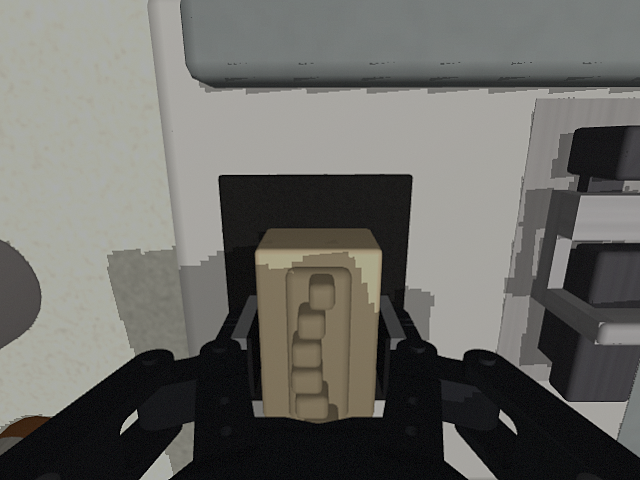

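```bash
python3 -m pendant '{"xyz":[[0.1,0,0.1],[0,0,0],[0,0,0],[0,0,0],[0,0,0],[0,0,0],[0,0,1],[0,0,4],[0,0,4],[0,0,4],[-2,0,3],[0,0,0],[0,0,0]],"spin":[0,0,0,0,0,0,0,0,0,0,0,0,0],"claw":[0.3,0.6,1,1,1,1,1,1,1,1,1,1,1]}'; python3 look.py w6 model:.064 plate_center:.064 keeper_tab:.103 plunger_pad:.09
```

```text
time: 9.8
tool_pos: [0.5474, 0.1158, 0.2312]
tool_rot: [-1.169, 1.263, -1.267]
wrist_force: [-0.1, -0.2, -0.4]
finger_gap: 0.0853
[0.5474 0.1158 0.2312] [-1.1692  1.2632 -1.2667] 0.08525551041878963 [ 0.12  0.02  1.61 -0.    1.51  1.76] 9.8
model [201.4 315.9] 0.83 [0.5683 0.1153 0.064 ]
model [203.9 463.9] 0.19 [ 0.5564 -0.0115  0.064 ]
keeper_tab [203.4 463.9] 0.58 [0.5647 0.0037 0.103 ]
keeper_tab [319.2 139.9] 0.32 [0.4882 0.2675 0.103 ]
```

View pics/w6.png

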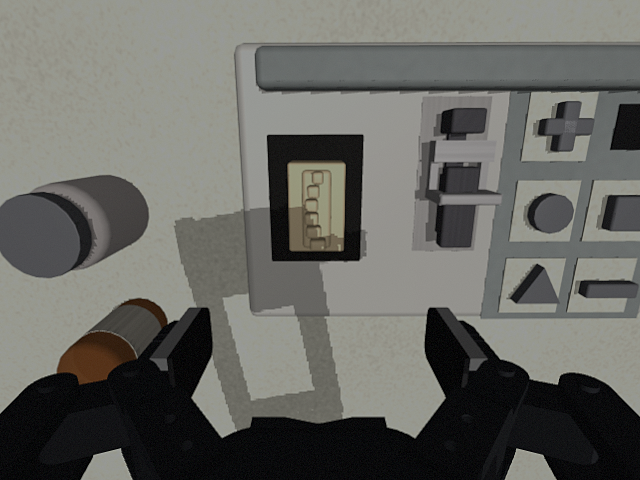

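Run:
```python
from h import *
d=np.load("w6.npz");c=cam("wrist",{"tool_pos":d["pos"],"tool_rot":d["rot"]})
for n,z,Q in(("plate",.064,[(134.5,268),(135.5,363),(261,360),(261,272)]),("model",.096,[(161,288),(161,346),(252,344),(252,289)])):
  P=np.array([onz(c,q,z) for q in Q]);print(n,P.mean(0).round(4),P.round(4).tolist())
  for i,j in((0,3),(1,2)):
    e=P[i]-P[j];print("x",np.degrees(np.arctan2(e[1],e[0])),np.linalg.norm(e))
for n,q,z in(("padnear",(246,456),.09),("padL",(244,437.5),.09),("padR",(245,472.5),.09),("tabL",(197,433),.11),("tabR",(199,500),.11),("round",(212.5,550.5),.076),("cross",(126,565),.076),("tri",(285,535),.076),("bar",(289,608),.076)):print(n,onz(c,q,z).round(4))
print(np.degrees(np.arctan2(*R.from_rotvec(d["rot"]).as_matrix()[[1,0],2])))
im=cv2.imread("pics/w6.png");cv2.imwrite("pics/w6c.png",cv2.resize(im[80:330,400:640],None,fx=2.4,fy=2.4,interpolation=cv2.INTER_CUBIC))
```

```text
plate [0.5686 0.1154 0.064 ] [[0.6261, 0.15, 0.064], [0.6194, 0.0727, 0.064], [0.5115, 0.0799, 0.064], [0.5176, 0.159, 0.064]]
x -4.7373513989290945 0.10893353951274384
x -3.8572502002190334 0.10813053796730343
model [0.5683 0.1144 0.096 ] [[0.6054, 0.133, 0.096], [0.6021, 0.0899, 0.096], [0.5312, 0.0954, 0.096], [0.5346, 0.1394, 0.096]]
x -5.101891700578364 0.07113995641738755
x -4.469008489079116 0.07112503047929845
padnear [0.5274 0.0038 0.09  ]
padL [0.5302 0.0189 0.09  ]
padR [ 0.5272 -0.0096  0.09  ]
tabL [0.5725 0.0291 0.11  ]
tabR [ 0.5673 -0.0198  0.11  ]
round [ 0.5461 -0.0792  0.076 ]
cross [ 0.6145 -0.0835  0.076 ]
tri [ 0.4814 -0.0722  0.076 ]
bar [ 0.4725 -0.1373  0.076 ]
-4.393562567721357
```

View pics/w6c.png

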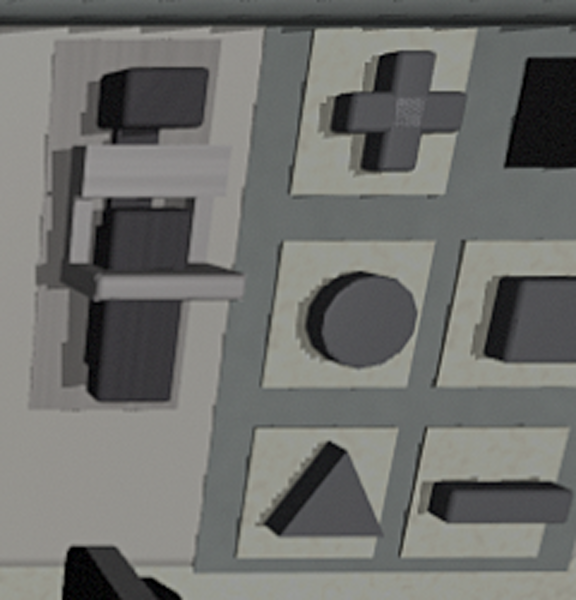

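```bash
python3 -m pendant '{"xyz":[[0,-4,0],[0,-4,0],[-0.3,-3.2,0],[0,0,-4],[0,0,-4],[0,0,-3],[0,0,-1],[0,0,0],[0,0,0]],"spin":[0,0,0,0,0,0,0,0,0],"claw":[0,0,0,0,0,0,0,0,0]}'; python3 look.py w7 keeper_tab:.103 plunger_pad:.09
python3 - <<'E'
from h import *
c=cam("scene");P=proj(c,bot.observe()["tool_pos"])[0];print(P)
im=viewer.camera("scene")[:,:,::-1];cv2.imwrite("pics/s7.png",cv2.resize(im[180:330,200:400],None,fx=4,fy=4,interpolation=cv2.INTER_CUBIC))
E
```

```text
time: 10.95
tool_pos: [0.5447, 0.0037, 0.1106]
tool_rot: [-1.171, 1.264, -1.266]
wrist_force: [0.3, 0.5, -0.9]
finger_gap: -0.0
[0.5447 0.0037 0.1106] [-1.171   1.2645 -1.2662] -9.098364810022284e-07 [-0.09  0.07  1.78 -0.    1.29  1.56] 10.95
keeper_tab [265.6 316.8] 0.88 [0.5634 0.0019 0.103 ]
plunger_pad [290.8 320.3] 0.61 [0.5458 0.0016 0.09  ]
plunger_pad [383.7 578.8] 0.28 [ 0.4822 -0.1307  0.09  ]
[233.21616703 310.66740803]
```

View pics/w7.png

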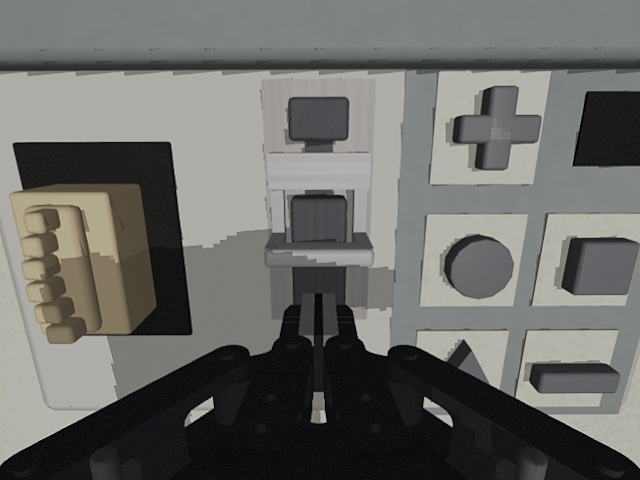

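View pics/s7.png

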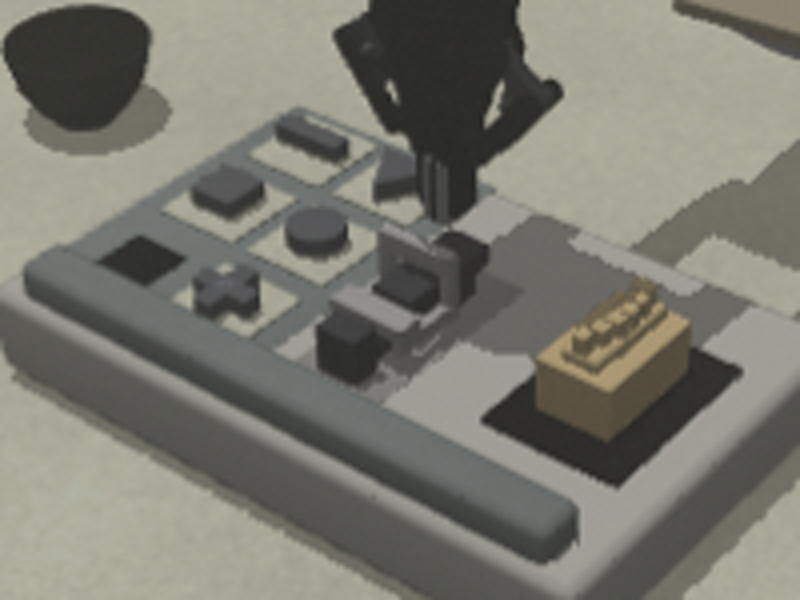

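```bash
python3 -m pendant '{"xyz":[[0,-0.1,-1],[0,0,-1],[0,0,-0.7],[0,0,-0.5],[0,0,0],[0,0,0]],"spin":[0,0,0,0,0,0],"claw":[0,0,0,0,0,0]}'
```

```text
time: 11.75
tool_pos: [0.544, 0.0026, 0.0775]
tool_rot: [-1.172, 1.265, -1.266]
wrist_force: [-0.3, -0.2, 6.3]
finger_gap: -0.0004
```

```bash
python3 -m pendant '{"xyz":[[0.5,-0.04,-0.05],[0.5,-0.04,0],[0.5,-0.04,0],[0.5,-0.04,0],[0.5,-0.04,0],[0.4,-0.03,0],[0,0,0]],"spin":[0,0,0,0,0,0,0],"claw":[0,0,0,0,0,0,0]}'; python3 look.py w8
```

```text
time: 12.45
tool_pos: [0.572, 0.0006, 0.0763]
tool_rot: [-1.174, 1.268, -1.264]
wrist_force: [-3.7, 0.2, 5.5]
finger_gap: -0.0002
[0.572  0.0006 0.0763] [-1.1737  1.2676 -1.2641] -0.00019900748175621146 [-0.09  0.19  1.72  0.    1.24  1.56] 12.45
```

View pics/w8.png

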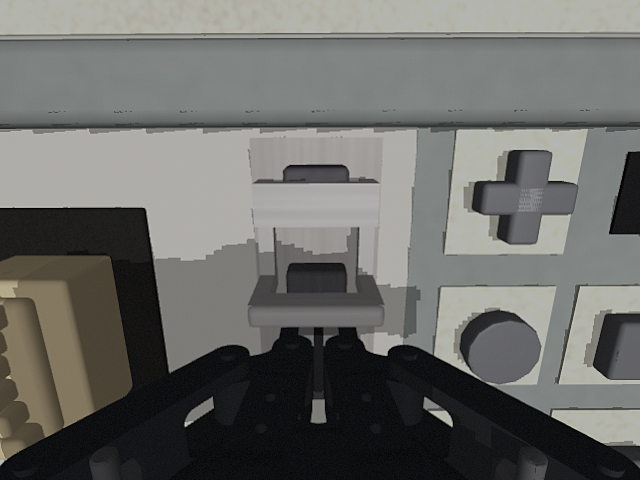

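```bash
python3 -m pendant '{"xyz":[[0.3,-0.02,0],[0.3,-0.02,0],[0.2,-0.02,0],[0,0,0]],"spin":[0,0,0,0],"claw":[0,0,0,0]}'
```

```text
time: 12.9
tool_pos: [0.579, 0.0001, 0.0763]
tool_rot: [-1.175, 1.269, -1.263]
wrist_force: [-9.1, 0.4, 10.5]
finger_gap: -0.0001
```

```bash
python3 -m pendant '{"xyz":[[-0.3,0,0],[0,0,1],[0,0,3],[0,0,4],[0,0,4],[-2,0,0],[-2,-2,0],[0,0,0],[0,0,0]],"spin":[0,0,0,0,0,0,0,0,0],"claw":[0,0,0,0,0,0,0,0,0]}'; python3 look.py w9 keeper_tab:.103 plunger_pad:.078 cross_top:.076 round_top:.076 bar_top:.076 triangle_top:.076 square_top:.076
```

```text
time: 13.8
tool_pos: [0.5373, -0.0203, 0.1967]
tool_rot: [-1.172, 1.267, -1.266]
wrist_force: [0.7, -0.2, 1.0]
finger_gap: 0.0001
[ 0.5373 -0.0203  0.1967] [-1.1717  1.267  -1.2658] 0.00011718305930203252 [-0.13 -0.02  1.71  0.    1.45  1.52] 13.8
keeper_tab [175.9 280.2] 0.69 [ 0.5881 -0.0008  0.103 ]
plunger_pad [232.1 288.7] 0.69 [5.445e-01 1.000e-04 7.800e-02]
cross_top [125.9 405.3] 0.88 [ 0.6128 -0.0873  0.076 ]
round_top [222.9 397.3] 0.59 [ 0.5447 -0.0807  0.076 ]
bar_top [309.6 477.9] 0.64 [ 0.4687 -0.1437  0.076 ]
triangle_top [221.6 400.2] 0.73 [ 0.5455 -0.0828  0.076 ]
square_top [224.6 488.5] 0.66 [ 0.5381 -0.1483  0.076 ]
square_top [127.4 408.4] 0.37 [ 0.6116 -0.0894  0.076 ]
```

View pics/w9.png

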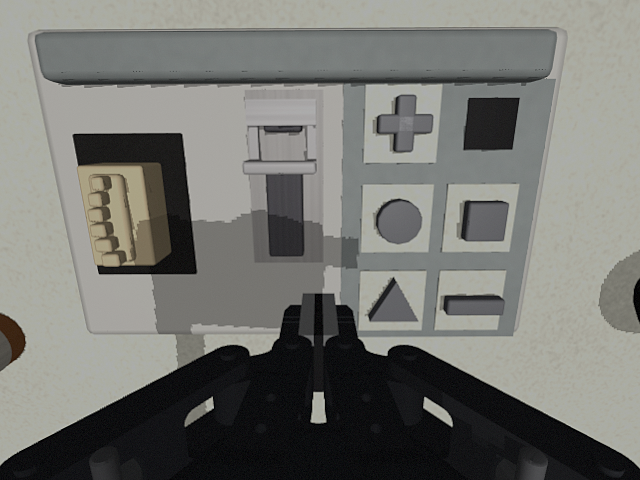

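```bash
python3 -m pendant '{"xyz":[[3.8,-3.3,0],[3.8,-3.4,0],[0,0,-4],[0,0,-4],[0,0,-2],[0,0,0],[0,0,0]],"spin":[0,0,0,0,0,0,0],"claw":[0,0,0,0,0,0,0]}'; python3 look.py w10 cross_top:.076
```

```text
time: 14.9
tool_pos: [0.6129, -0.0862, 0.0971]
tool_rot: [-1.172, 1.266, -1.265]
wrist_force: [0.9, 0.4, 0.5]
finger_gap: -0.0001
[ 0.6129 -0.0862  0.0971] [-1.1722  1.2658 -1.2652] -7.908828806747021e-05 [-0.22  0.28  1.57  0.    1.29  1.42] 14.9
cross_top [292.6 318.4] 0.62 [ 0.6129 -0.0873  0.076 ]
```

View pics/w10.png

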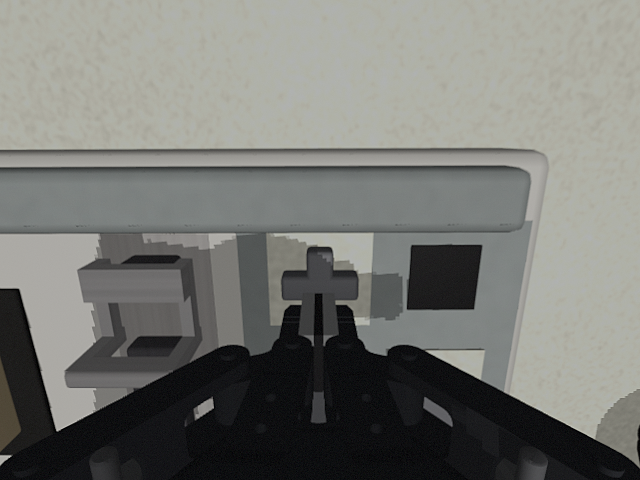

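```bash
python3 -m pendant '{"xyz":[[0,0,-1.2],[0,0,-0.8],[0,0,-0.5],[0,0,-0.5],[0,0,0],[0,0,0]],"spin":[0,0,0,0,0,0],"claw":[0,0,0,0,0,0]}'
```

```text
time: 15.6
tool_pos: [0.6131, -0.0863, 0.068]
tool_rot: [-1.172, 1.265, -1.266]
wrist_force: [-4.3, 1.2, 10.1]
finger_gap: -0.0001
```

```bash
python3 -m pendant '{"xyz":[[0,0,1.5],[0,0,1.5],[-3.4,0.3,0],[-3.5,0.2,0],[0,0,0],[0,0,-1.2],[0,0,-0.8],[0,0,-0.5],[0,0,-0.5],[0,0,0],[0,0,0]],"spin":[0,0,0,0,0,0,0,0,0,0,0],"claw":[0,0,0,0,0,0,0,0,0,0,0]}'; python3 look.py w11
```

```text
time: 16.7
tool_pos: [0.5448, -0.0815, 0.068]
tool_rot: [-1.172, 1.265, -1.266]
wrist_force: [-5.6, 1.2, 12.0]
finger_gap: 0.0
[ 0.5448 -0.0815  0.068 ] [-1.1716  1.2648 -1.266 ] 9.714908926605258e-06 [-0.24  0.14  1.79 -0.    1.21  1.41] 16.7
```

View pics/w11.png

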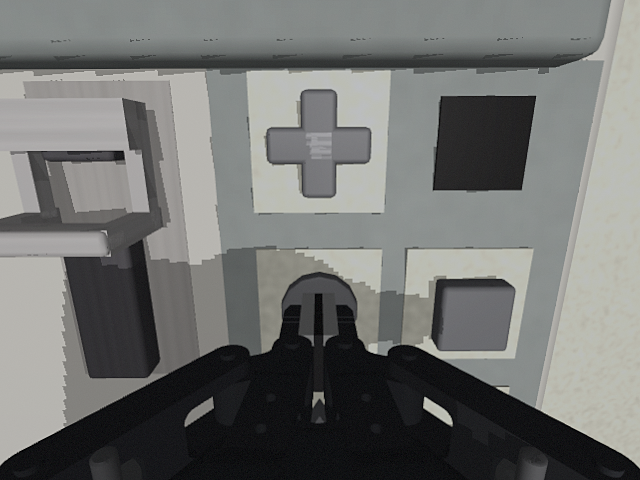

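```bash
python3 -m pendant '{"xyz":[[0,0,1.5],[0,0,1.7],[-2.5,-2,0],[-2.5,-2,0],[-2.5,-2,0],[0,0,0],[0,0,0]],"spin":[0,0,0,0,0,0,0],"claw":[0,0,0,0,0,0,0]}'; python3 look.py w12 bar_top:.076
```

```text
time: 17.45
tool_pos: [0.469, -0.1417, 0.0993]
tool_rot: [-1.171, 1.266, -1.267]
wrist_force: [-0.2, 0.2, -0.2]
finger_gap: -0.0001
[ 0.469  -0.1417  0.0993] [-1.1707  1.2663 -1.2669] -8.261681392571805e-05 [-0.4  -0.06  1.93  0.    1.27  1.25] 17.45
bar_top [286.6 187.1] 0.64 [ 0.4763 -0.0785  0.076 ]
bar_top [288.4 315.9] 0.58 [ 0.4703 -0.1417  0.076 ]
```

View pics/w12.png

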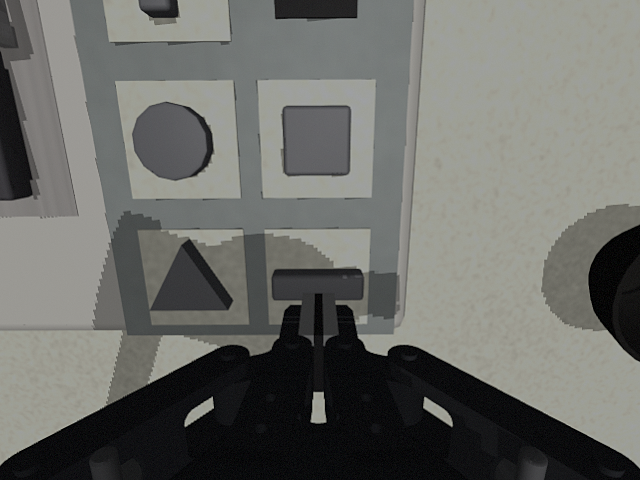

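```bash
python3 -m pendant '{"xyz":[[0.1,0,-1.2],[0,0,-0.9],[0,0,-0.5],[0,0,-0.6],[0,0,0],[0,0,0]],"spin":[0,0,0,0,0,0],"claw":[0,0,0,0,0,0]}';
python3 -m pendant '{"xyz":[[0,0,1.5],[0,0,1.7],[0.2,3.2,0],[0.3,3.2,0],[0,0,0],[0,0,0]],"spin":[0,0,0,0,0,0],"claw":[0,0,0,0,0,0]}'; python3 look.py w13 triangle_top:.076
```

```text
time: 18.15
tool_pos: [0.4698, -0.1407, 0.0679]
tool_rot: [-1.172, 1.266, -1.264]
wrist_force: [-8.5, 5.7, 16.9]
finger_gap: -0.0
time: 18.75
tool_pos: [0.4746, -0.0768, 0.0983]
tool_rot: [-1.174, 1.265, -1.264]
wrist_force: [-0.4, -0.6, -0.0]
finger_gap: 0.0001
[ 0.4746 -0.0768  0.0983] [-1.1735  1.2647 -1.2639] 0.00012506836630376877 [-0.27 -0.09  1.96 -0.    1.27  1.38] 18.75
triangle_top [289.  315.3] 0.92 [ 0.4761 -0.0764  0.076 ]
```

View pics/w13.png

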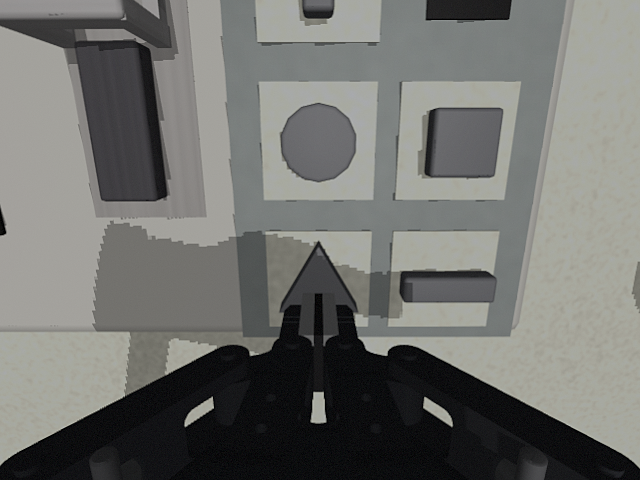

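```bash
python3 -m pendant '{"xyz":[[0.1,0,-1.2],[0,0,-0.9],[0,0,-0.5],[0,0,-0.5],[0,0,0],[0,0,0]],"spin":[0,0,0,0,0,0],"claw":[0,0,0,0,0,0]}';
python3 -m pendant '{"xyz":[[0,0,1.5],[0,0,4],[0,0,4],[0,0,4],[-2,1,0],[0,0,0],[0,0,0]],"spin":[0,0,0,0,0,0,0],"claw":[0,0,0,0,0,0,0]}'; python3 look.py w14 model:.064 keeper_tab:.103
python3 - <<'E'
from h import *
im=viewer.camera("scene")[:,:,::-1];cv2.imwrite("pics/s14.png",im)
E
```

```text
time: 19.45
tool_pos: [0.4754, -0.0778, 0.068]
tool_rot: [-1.173, 1.266, -1.266]
wrist_force: [-5.1, -1.2, 8.1]
finger_gap: 0.0004
time: 20.15
tool_pos: [0.4556, -0.0673, 0.2021]
tool_rot: [-1.172, 1.266, -1.265]
wrist_force: [-0.5, 0.6, -1.0]
finger_gap: -0.0003
[ 0.4556 -0.0673  0.2021] [-1.1722  1.2658 -1.2651] -0.00031302567860254826 [-0.26 -0.24  1.9   0.    1.48  1.39] 20.15
model [100.6  51.9] 0.84 [0.5686 0.1159 0.064 ]
keeper_tab [ 40.9 186.7] 0.9 [ 5.891e-01 -1.000e-04  1.030e-01]
keeper_tab [208.1 326.8] 0.48 [ 0.4822 -0.0761  0.103 ]
```

View pics/w14.png

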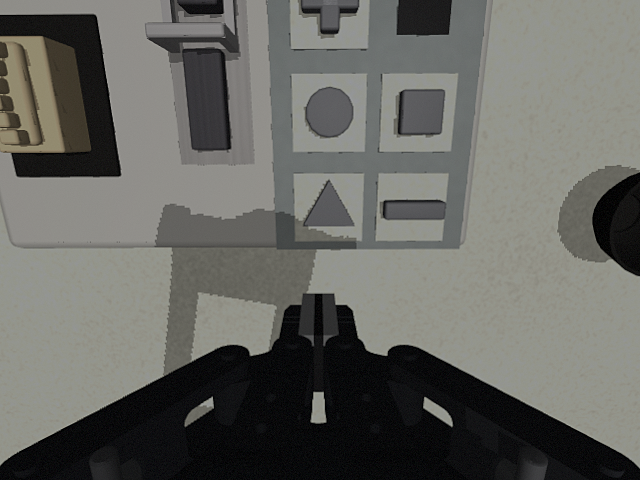

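View pics/s14.png

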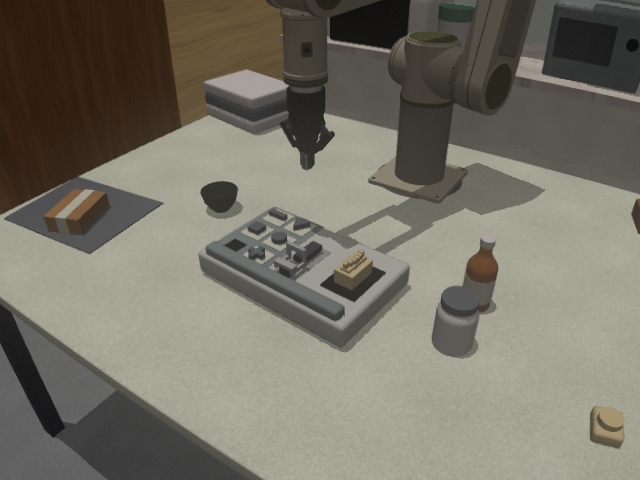

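```bash
python3 -c "
from bench import bot
print(bot.job_done())"
```

```text
the job is handed in; nothing more can be done
None
```

The model is on the loading plate, the latch is locked, and I pressed cross, round, bar and triangle in that order. I handed the job in at about 20 s of the 67 s limit; the system gave no verdict.

**Model:** right after release, the wrist picture put it about 1 mm from the plate centre and within 1° of the unit's axis. The last picture still has it there (0.5686, 0.1159).

**Latch:** I pressed the plunger about 13 mm down and dragged the keeper to its stop. The tab measured about 25 mm farther on than before, and the plunger stayed down after I lifted off.

**Keys:** each press ended at z = 0.068 m, which is fully down, with 8 to 17 N on the wrist. That is more than the 5 N key spring, so each key was on its stop. I did not touch the square key, and in the last picture all the keys look up again.

**Bystanders:** the bottle, tub and bowl stand where they started in the last scene picture, judged by eye. The arm finished clear of everything.

**Disagreements:**
- The first network readings mixed up some keys, such as cross with triangle in the top view and triangle with bar. I used the key shapes and the grid spacing instead.
- The fingertips touched the bench lightly (about 7 N) when gripping the model.
- The model met the plate with about 19 N before I backed off and let go.

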